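# Refit the return spring of a dust-extraction slide gate

## Task

Put the return spring back on the dust-extraction slide gate. First push the gate's blade fully shut; then drop the hook at one end of the spring down through the hole in the blade's bracket, and only after that stretch the spring and put the brass eye at its other end over the headed post, so that it stays on below the head and keeps the blade shut. Leave the coffee cup, tape roll, glue bottle and screwdriver where they are.

Things in the scene. Friction and masses are not known exactly. Their poses are not given: they have to be found in the camera images.
- gate: Aluminium slide gate of a 63 mm dust duct, flat on a plywood board (260 x 220 x 18 mm) fixed to the table. Origin on the table under the duct's centre; own x = the way the blade shuts, y = towards the spring's flank, z up. Frame 144 (x) x 124 (y) mm, top at z 36 mm; on it, at the origin, an open collar 71 mm across, up to z 62 mm.
- blade (a joint): Opening of the gate's blade in m: 0 = fully shut, against its stop; 0.066 = fully open. It slides along the gate's own x (opening to -x) with about 2.5 N of friction and stays where it is left. A fitted spring pulls it shut.
- blade_lip (a point): Middle of the outer (-x) face of the blade's turned-up end, which has a red plastic edge: the place to push. Moves with the blade; when shut it is at x -128, y 0, z 50 mm in the gate's frame. The lip is 76 mm wide (y), 5 to 7 mm thick, and reaches from the blade at z 25 mm to z 62 mm.
- blade_hole (a point): Centre of the 13 mm hole in the blade's bracket, on the bracket's top face; its axes are the gate's own. The bracket is a level steel plate 24 mm (x) x 58 mm (y), 4 mm thick, open below for 44 mm. Moves with the blade; when shut it is at x -101, y 72, z 66 mm in the gate's frame.
- gate_post (a point): Centre of the post's top, at x 91, y 72, z 76 mm in the gate's frame; fixed. Shank 8 mm across; head 12 mm across, 4 mm thick, its top at this point; it stands on a dark steel bar (x 46 to 108, y 66 to 78 mm, top at z 51 mm), with a nut 12 mm across and 3 mm high at its foot. The hooked, slack spring rests with its eye on this bar, sloping down to it by about 5 degrees.
- spring_coil (a point): Grip point on the axis of the steel spring's coil, 17.5 mm from its hook end. Axes: x along the coil from hook to eye, z up with the hook hanging down. Coil 16 mm across, 70 mm long: x -17.5 to 52.5 mm from here. Whole spring about 160 g. At first it lies level in a V-block (see vblock_top), its axis 27 mm above the table, hook hanging down beyond one end.
- spring_hook (a point): Lowest point of the spring's J hook, under its pin. A 3 mm wire leaves the coil's hook end along its axis for 18 mm, then turns straight down (own -z) for 14 mm (the pin); its foot turns back towards the coil: from 1.5 mm before the pin's axis to 5.5 mm after. 35.5 mm before spring_coil. Fully in, the wire lies on the bracket, coil axis 1.5 mm above it. Lifted level while slack, it comes out.
- spring_eye (a point): Centre of the eye of the brass collar eyebolt in the coil's other end: a ring of 7 mm bar, 20 mm across inside, 34 mm outside, lying level when the hook hangs down. Behind the eye a round collar, 20 mm across, 16 to 21 mm before this point; behind that 30 mm of bare shank, 8 mm thick: grip it there, close behind the collar. Slack, the eye is 145 mm from the hook's pin along the axis.
- stretch (a joint): Stretch of the spring in m: 0 = slack; about 0.036 when fitted with the blade shut. Pull 1.4 N at 0, plus 0.12 N per mm (6 N when fitted). Eye and eyebolt move out with the eye-end half of the coil. In a firm grip the spring does not tilt: to raise its eye without pulling out the hook, tilt the tool with it, or pull it taut first. Let it back until the eye bears on the post before letting go.
- vblock_top (a point): Loose dark steel V-block, 30 mm along the groove, 44 mm wide, 32 mm high, 0.35 kg; this point is the middle of its top. The spring lies along its groove: 43 to 47 mm of coil stand out at the hook end; the eyebolt stands out at the other end.
- cup_mid (a point): Lidded paper coffee cup, 82 mm across, 100 mm high; point half-way up. Bystander.
- tape_mid (a point): Roll of blue tape, 104 mm across, 36 mm high; point at its centre. Bystander.
- glue_mid (a point): Yellow glue bottle, 60 mm across, 150 mm high; point half-way up. Bystander.
- driver_grip (a point): Screwdriver lying on the table; point at its handle. Bystander.
Not all that is in view belongs to the job. Of the things that look like the part that bears spring_coil, the smaller one is meant.

How it is judged:
By the outcome, as a careful person would: the job done as asked, in the order asked, and still so for the second after the job is handed in, with the robot touching nothing.
It also fails if it takes over 58 s, if anything falls off the work surface, if the arm or the gripper's body presses on something with over 40 N, if the wrist force passes 120 N, or if a joint passes its speed limit or range.

## Robot

A 6-joint arm with a two-finger parallel gripper is mounted at the origin on the work surface. World frame = base frame: x ahead of the robot, y to its left, z up, the work surface at z = 0. Lengths are in mm, angles in degrees, forces in N, time in s.
With the tool pointing down it reaches from about 350 to 850 mm from the base axis. Payload 8.1 kg.
Tool frame: the origin (TCP) lies midway between the tips of the shut fingers; the grasp point (between the pads) lies 19 mm behind it; y points along the fingers, x is the direction in which the jaws open and shut, and the axes are right-handed (so a half turn about y gives the same grasp; the last joint's range is limited). The gripper opens to 85 mm and grips with 20 to 120 N. Pads are 22 mm wide; open, the fingers measure 114 mm over their backs; the gripper's body (76 mm by 85 mm) begins 54 mm behind the grasp point. The pads swing forward as they close: fully open they stand 13 mm farther back than shut.
Start: joints at [-68.09, 7.471, 85.268, -0, 87.261, -4.893], TCP at [270.574, -535.533, 231.292] pointing down, gripper open.
Joint ranges: [-169.43, 169.43], [-51.17, 129.36], [1.28, 143.12], [-76.62, 256.62], [0, 156.53], [-152.29, 152.29]. Speed limits (degrees/s): [136.94, 136.94, 159.86, 180, 180, 180].

## Interface

Orientations are given as [roll, pitch, yaw] about the fixed x, y, z axes, in that order (R = Rz(yaw) Ry(pitch) Rx(roll)).
In Python, from bench import r gives the robot as it stands.
- The arm moves only by the tool move_arm, never from a script. Its arguments are lists of equal length, an entry for each row: "linear": the shift along the tool's x, y, z normalised to -1 to 1, where 1 is 300 mm, a list of three; "twist": the turn, a rotation vector about the tool's x, y, z normalised to -1 to 1, where 1 is pi/2 rad, a list of three; "hand": the opening, from -1 (shut) to 1 (fully open). A call has 1 to 12 rows; each row is the pose to reach, as a shift and turn from the pose measured when the call began, along the tool's axes at that moment; what a row does not reach only later rows make up. A row lasts 1/12 s, in which the tool goes at most 41.7 mm and 7.16 degrees, less where a joint would pass 70% of its speed; a pose out of reach is approached as far as the arm can. A call with a number of a shift or a turn outside -1 to 1 is refused whole. A call with a gripper value outside its range is refused whole. The fingers move at their own pace and stop on an object; "force" is the grip in N (left out, the last holds). Time passes only in rows, so rows that repeat a pose let the fingers close. It gives the time, the measured TCP pose, the force and the opening at its end, in the units of the state.
- r.sense(): the state, without advancing time (a new reading comes with each control period).
- r.snapshot(name): name is "side" or "top"; returns a dict with "frame" (384x512x3 uint8, red, green, blue), "range_z" (384x512 float32, mm along the optical axis (not along the pixel's ray), 0 where there is no reading), "intrinsics" (3x3 intrinsics, pixels), "R" (3x3) and "t" (3): a world point X has camera coordinates R X + t. Camera axes: x right, y down, z forward; pixel columns grow to the right and rows downward; lengths in mm; the calibration is good to about 2 mm. A picture is of the moment at which its call begins.
- r.hand_in(): hands the job in, once; it reports no verdict.
The state is a dict: "time": time; "joint_pos": joint angles; "qd": joint speeds; "joint_efforts": joint torques, N m; "tool_pos": TCP position; "tcp_rot": TCP orientation; "ft_force": force on the tool from outside, world axes, zero at the start; "wrist_torque": the same for the moment, N m; "finger_gap": finger opening in mm.
Only numpy, scipy, OpenCV 4.12 (cv2) and the standard library are available. Lean on these libraries where they do the work, as an engineer would, in place of code of your own. Each camera call takes 0.05 s, during which the arm holds its last target. There are 200 camera calls.

## Working session

There is one attempt and no reset: what is moved stays moved. The work goes in short steps, Python scripts to look and compute and a tool call to move; the robot and the scene stay as the last step left them, time stands still between calls to the robot, and variables do not carry over. Pictures are saved under pics/ and viewed, on a budget of 10 in all, crops included, one or two more only if the job needs it, and the job is handed in when it is done.

Besides the shell and the picture viewer there is one more tool, called as a command line: name --argument value ..., lists and objects as JSON in quotes. move_arm: Moves the arm, as the interface text tells. Scaled input: -1 to 1 covers 300 mm each way for a shift and pi/2 rad each way for a turn. Its arguments: {"type":"object","properties":{"linear":{"type":"array","items":{"type":"array","items":{"type":"number","minimum":-1,"maximum":1}}},"twist":{"type":"array","items":{"type":"array","items":{"type":"number","minimum":-1,"maximum":1}}},"hand":{"type":"array","items":{"type":"number"}},"force":{"type":"number"}},"required":["linear","twist","hand"]}

```bash
ls; mkdir -p pics; python3 - <<'E'
from bench import r
import cv2,numpy as np
print(r.sense())
for n in("top","side"):
    s=r.snapshot(n); np.savez(f"pics/{n}0.npz",**s); cv2.imwrite(f"pics/{n}0.png",s["frame"][:,:,::-1]); print(n,s["intrinsics"].tolist(),s["R"].round(3).tolist(),s["t"])
E
```

```text
pics
{'time': 0.0, 'joint_pos': array([-6.80907073e+01,  7.51540753e+00,  8.53301692e+01,  4.43180632e-04,
        8.72601874e+01, -4.89284941e+00]), 'qd': array([-0.01314427, -0.02331456, -0.12740335, -0.02300089, -0.0889733 ,
        0.03855174]), 'joint_efforts': array([ 1.94902168e-03, -5.69389987e+01, -5.00555706e+01,  9.91979687e-05,
        1.42883405e-02, -3.12701775e-05]), 'tool_pos': array([ 270.36595419, -535.01926128,  230.23276827]), 'tcp_rot': array([-89.99053808,   0.10534092, -63.19787083]), 'ft_force': array([-0.67708445, -0.921397  ,  0.13932114]), 'wrist_torque': array([-0.00051688, -0.00817476,  0.05907597]), 'finger_gap': 85.22379676694065}
top [[467.95654835394987, 0.0, 255.26548734420598], [0.0, 467.95654835394987, 190.92242493704626], [0.0, 0.0, 1.0]] [[0.025, -1.0, -0.013], [-0.997, -0.025, -0.066], [0.066, 0.015, -0.998]] [  -3.23188018  567.39426451 1534.57248209]
side [[406.6384311489107, 0.0, 255.31760590955327], [0.0, 406.6384311489107, 186.051544881894], [0.0, 0.0, 1.0]] [[-0.925, -0.379, -0.017], [-0.248, 0.639, -0.728], [0.287, -0.669, -0.686]] [ 509.2595148   210.93549745 1133.38732632]
```

View pics/top0.png

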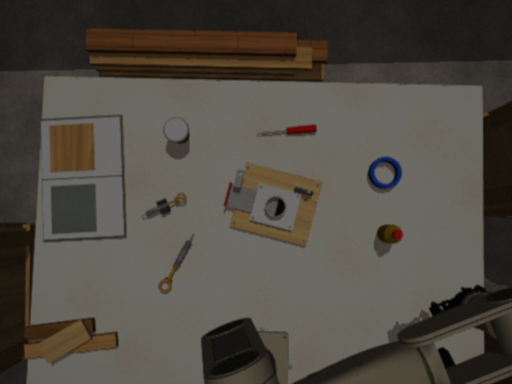

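View pics/side0.png

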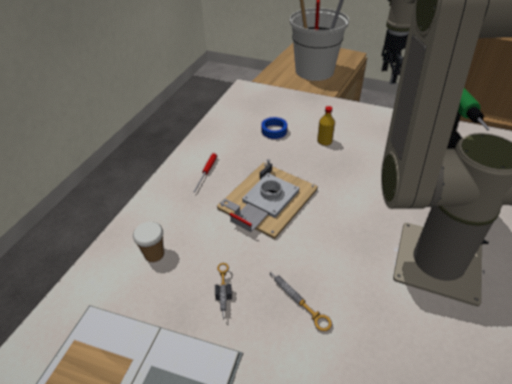

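The top view shows the gate at about (272,204), with the red lip on its left at (229,195), the bracket at (238,180) and the post bar at (303,191). There are two candidates for the spring: A at (163,208), smaller and lying in a dark V-block, and B at (178,262), longer and loose on the table. I choose A and check it in a close crop.

```bash
cat > h.py <<'E'
import numpy as np,cv2
from scipy.spatial.transform import Rotation as Ro
def load(n): return dict(np.load(f"pics/{n}.npz"))
def px(s,X):
    c=s["R"]@np.asarray(X,float)+s["t"]; p=s["intrinsics"]@c; return p[:2]/p[2]
def ray(s,u,v,z):
    d=s["R"].T@np.linalg.solve(s["intrinsics"],[u,v,1.]); o=-s["R"].T@s["t"]; return o+d*(z-o[2])/d[2]
def cloud(s):
    v,u=np.mgrid[:384,:512]; P=np.stack([u,v,np.ones_like(u)],-1)@np.linalg.inv(s["intrinsics"]).T*s["range_z"][...,None]
    return (P-s["t"])@s["R"]
def crop(s,u0,v0,u1,v1,k,name):
    im=cv2.resize(s["frame"][v0:v1,u0:u1,::-1],None,fx=k,fy=k,interpolation=cv2.INTER_CUBIC)
    im=cv2.convertScaleAbs(im,alpha=1.6); cv2.imwrite(f"pics/{name}.png",im); return im
E
python3 - <<'E'
from h import *
t=load("top0");s=load("side0")
a=crop(t,135,185,195,225,6,"c1");b=crop(t,215,155,330,250,6,"c2");c=crop(s,205,250,245,330,6,"c3")
W=np.zeros((590,800,3),np.uint8)
b=cv2.resize(b,(550,454)); a=cv2.resize(a,(360,240));
W=np.zeros((600,800,3),np.uint8)
b=cv2.resize(b,(424,350)); W[:350,:424]=b; W[360:600,:360]=a; c=cv2.resize(c,(300,600)); W[:,500:]=c
cv2.imwrite("pics/m1.png",W)
C=cloud(t);
for (u,v) in [(163,208),(152,213),(182,199),(272,180),(229,195),(238,180),(303,191),(265,200)]: print(u,v,C[v,u].round(),t["range_z"][v,u])
E
```

```text
163 208 [503. 316.  20.] 1552.534
152 213 [486. 357.  -1.] 1573.4115
182 199 [535. 257.   1.] 1573.1965
272 180 [605. -44.  16.] 1558.3077
229 195 [551.  97.  28.] 1544.0359
238 180 [598.  67.  62.] 1513.4473
303 191 [ 569. -144.   52.] 1518.4019
265 200 [537. -22.  31.] 1539.1526
```

View pics/m1.png

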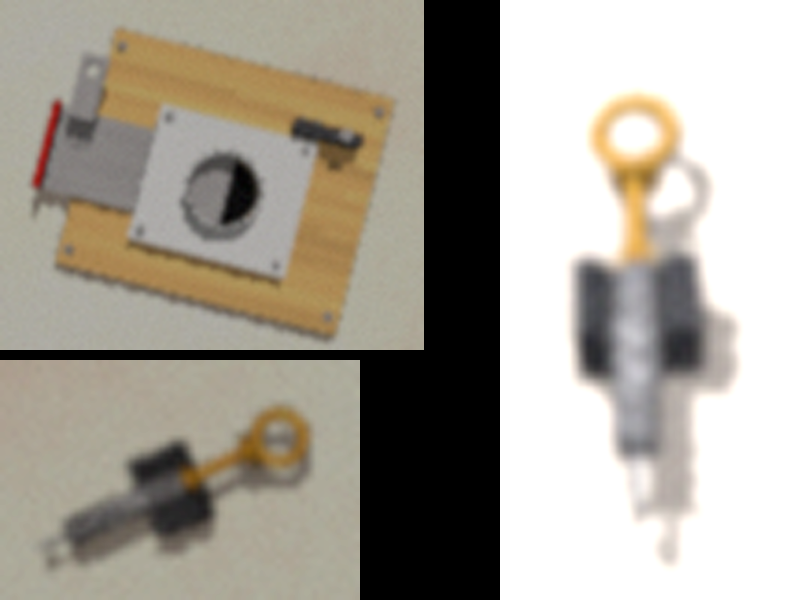

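The crop shows spring A lying in the V-block, with its eye at about (181.7,198) and its hook end at about (143,216). The bracket hole is at (240,173.5) and the post head at (309,192), so the blade is open.

```bash
python3 - <<'E'
from h import *
t=load("top0");s=load("side0")
# spring eye by yellow mask
def yel(s,box):
    u0,v0,u1,v1=box; h=cv2.cvtColor(s["frame"],cv2.COLOR_RGB2HSV)
    m=np.zeros((384,512),np.uint8); m[v0:v1,u0:u1]=cv2.inRange(h,(12,110,60),(32,255,255))[v0:v1,u0:u1]; return m
for n,S,box in(("top",t,(135,185,195,225)),("side",s,(205,255,245,300))):
    m=yel(S,box); v,u=np.nonzero(m); P=np.array([ray(S,a,b,27) for a,b in zip(u,v)])
    # ring: fit circle centre = best centre such that pts at r 10..17
    best=max(((np.sum((np.abs(np.hypot(*(P[:,:2]-c).T)-13.5)<4.5))-2*np.sum(np.hypot(*(P[:,:2]-c).T)<8),*c) for c in [(x,y) for x in np.arange(P[:,0].min(),P[:,0].max(),1.) for y in np.arange(P[:,1].min(),P[:,1].max(),1.)]))
    print(n,len(u),"eye",best,"ext",P.min(0).round(),P.max(0).round())
    c=np.array(best[1:]); q=P[np.hypot(*(P[:,:2]-c).T)>24][:,:2]; print(" shank mean",q.mean(0),np.degrees(np.arctan2(*(c-q.mean(0))[::-1])))
# gate
for n,S in(("top",t),("side",s)):
    C=cloud(S); 
    for lo,hi,a in((29,42,'frame'),(12,23,'board')):
        k=(C[...,2]>lo)&(C[...,2]<hi)&(np.abs(C[...,0]-530)<150)&(np.abs(C[...,1]+30)<190)
        m=cv2.morphologyEx(k.astype(np.uint8),cv2.MORPH_OPEN,np.ones((3,3))) ; nl,L,st,_=cv2.connectedComponentsWithStats(m); i=1+st[1:,4].argmax(); k=L==i
        print(n,a,cv2.minAreaRect(C[k][:,:2].astype(np.float32)),k.sum(),C[k][:,2].mean())
k=3.687
def tp(x,y): return 215+x/k-.4,155+y/k-.4
print("hole",ray(t,*tp(93,68),66),"post",ray(t,*tp(348,137),76))
R=np.array([[ray(t,*tp(*p),36)[:2]] for p in((163,107),(318,145),(280,278),(128,240))]).astype(np.float32);print("frame man",cv2.minAreaRect(R),R.mean(0))
print("collar",ray(t,*tp(221,196),62))
crop(s,210,155,325,240,6,"c4")
E
```

```text
top 82 eye (np.int64(55), np.float64(538.8223821252358), np.float64(256.22866127504625)) ext [513. 242.  27.] [554. 308.  27.]
 shank mean [520.22243456 294.41011823] -64.02715241369295
side 64 eye (np.int64(39), np.float64(542.3109710301488), np.float64(257.64610667280397)) ext [516. 241.  27.] [555. 300.  27.]
 shank mean [523.78307245 290.60202982] -60.65520162765113
top frame ((520.2151489257812, -48.9681396484375), (157.29409790039062, 124.10546112060547), 77.13920593261719) 1037 35.90569116649917
top board ((528.300537109375, -57.94500732421875), (259.9632873535156, 219.76429748535156), 76.82678985595703) 2061 17.908666102706064
side frame ((520.2332153320312, -53.03620147705078), (149.00399780273438, 131.38075256347656), 77.54393005371094) 956 35.30128934635526
side board ((504.6296691894531, -49.711822509765625), (263.1121826171875, 175.47476196289062), 77.20018005371094) 1259 17.403809247887573
hole [620.77588233  61.57522163  66.        ] post [ 565.05782659 -161.38803733   76.        ]
frame man ((515.6958618164062, -55.56383514404297), (143.43212890625, 122.63714599609375), 77.45170593261719) [[515.7947   -54.752594]]
collar [511.68514919 -53.06758909  62.        ]
```

View pics/c4.png

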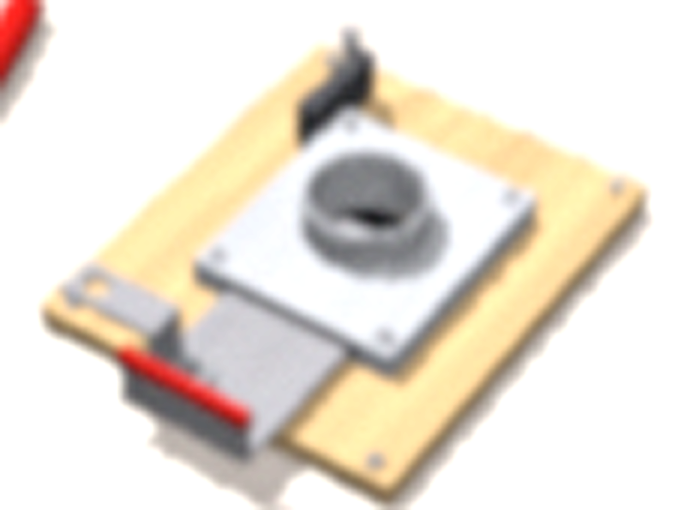

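The side crop shows the hole centre at about (225.8,202.6) and the post top at about (268,161). The lip is well clear of the frame. Next I triangulate and plan.

```bash
cat >> h.py <<'E'
def tri(s,a,t,b):
    Ps=[c["intrinsics"]@np.c_[c["R"],c["t"]] for c in(s,t)]
    X=cv2.triangulatePoints(*Ps,np.float64(a).reshape(2,1),np.float64(b).reshape(2,1)).ravel(); return X[:3]/X[3]
def to(p,yaw,roll=-90,pitch=0,st=None,tilt=None):
    """print scaled move to TCP p with tool down at yaw (deg)"""
    if st is None:
        from bench import r; st=r.sense()
    R0=Ro.from_euler("xyz",st["tcp_rot"],degrees=True); R1=Ro.from_euler("xyz",[roll,pitch,yaw],degrees=True)
    if tilt is not None: R1=tilt*R1
    d=R0.inv().apply(np.asarray(p)-st["tool_pos"])/300; w=(R0.inv()*R1).as_rotvec()/(np.pi/2)
    print("lin",d.round(4).tolist(),"tw",w.round(4).tolist(),"rows",np.linalg.norm(d)*300/41.7,np.degrees(np.linalg.norm(w))*np.pi/2/7.16)
E
python3 - <<'E'
from h import *
t=load("top0");s=load("side0");k=3.687
tp=lambda x,y:(215+x/k-.4,155+y/k-.4)
sp=lambda x,y:(210+x/6-.4,155+y/6-.4)
H=tri(t,tp(93,68),s,sp(97,288));P=tri(t,tp(348,137),s,sp(350,38));print("hole",H,"post",P)
print("side on planes",ray(s,*sp(97,288),66),ray(s,*sp(350,38),76))
# lip red
for S in(t,s):
    h=cv2.cvtColor(S["frame"],cv2.COLOR_RGB2HSV);m=cv2.inRange(h,(0,120,60),(8,255,255))|cv2.inRange(h,(172,120,60),(180,255,255))
    m[:, :215]=0;m[:,262:]=0;m[:155]=0;m[250:]=0
    v,u=np.nonzero(m);Q=np.array([ray(S,a,b,60)[:2] for a,b in zip(u,v)]).astype(np.float32);print("lip",len(u),cv2.minAreaRect(Q))
to([440,-240,200],-40)
to([566,141,150],-14)
E
```

```text
hole [620.77957099  61.59258139  63.42604369] post [ 567.22706688 -161.46894368   69.35603872]
side on planes [619.17423745  63.7077394   66.        ] [ 566.68437761 -153.29852454   76.        ]
lip 50 ((552.1954345703125, 100.52669525146484), (6.888809680938721, 73.7516098022461), 76.74314880371094)
lip 87 ((651.9246826171875, 4.0019683837890625), (44.57694625854492, 343.7012939453125), 43.797950744628906)
lin [-0.6227, 0.1022, 0.9482] tw [-0.0003, -0.2578, -0.0011] rows 8.194065387514533 3.2401876966392638
lin [-1.5666, 0.2707, 1.8957] tw [-0.0006, -0.5467, -0.001] rows 17.799214120458657 6.871455800295199
```

move_arm --linear '[[-0.62, 0.1, 0.95], [-0.62, 0.1, 0.95], [-0.62, 0.1, 0.95], [-0.62, 0.1, 0.95], [-0.62, 0.1, 0.95], [-0.62, 0.1, 0.95], [-0.62, 0.1, 0.95], [-0.62, 0.1, 0.95], [-0.62, 0.1, 0.95]]' --twist '[[0, -0.26, 0], [0, -0.26, 0], [0, -0.26, 0], [0, -0.26, 0], [0, -0.26, 0], [0, -0.26, 0], [0, -0.26, 0], [0, -0.26, 0], [0, -0.26, 0]]' --hand '[-1, -1, -1, -1, -1, -1, -1, -1, -1]'

```text
time: 0.85
tool_pos: [442.6, -235.2, 199.6]
tcp_rot: [-89.8, 0.2, -39.6]
ft_force: [0.2, -0.7, 0.3]
finger_gap: 0.2
```

```bash
python3 -c "
from h import *
to([563,141,170],-13.5);to([563,141,100],-13.5)"
```

```text
lin [-0.489, 0.1041, 1.2219] tw [-0.0024, -0.2897, -0.0018] rows 9.498289872978733 3.6414386975191686
lin [-0.4882, 0.3374, 1.2212] tw [-0.0024, -0.2897, -0.0018] rows 9.768307005587928 3.6414386975191686
```

move_arm --linear '[[-0.4, 0.1, 1], [-0.4, 0.1, 1], [-0.4, 0.1, 1], [-0.4, 0.1, 1], [-0.4, 0.1, 1], [-0.4, 0.1, 1], [-0.4, 0.1, 1], [-0.4, 0.1, 1]]' --twist '[[0, -0.29, 0], [0, -0.29, 0], [0, -0.29, 0], [0, -0.29, 0], [0, -0.29, 0], [0, -0.29, 0], [0, -0.29, 0], [0, -0.29, 0]]' --hand '[-1, -1, -1, -1, -1, -1, -1, -1]'

```text
time: 1.52
tool_pos: [541.2, 74.8, 170.4]
tcp_rot: [-89.8, 0.1, -13.5]
ft_force: [0.3, 0.1, 1.0]
finger_gap: 0.2
```

```bash
python3 -c "
from h import *
to([563,141,150],-13.5);to([563,141,42],-13.5)"
```

```text
lin [0.0193, 0.069, 0.2313] tw [-0.0027, 0.0005, -0.0014] rows 1.7419520691506178 0.038214173273139244
lin [0.0201, 0.429, 0.2298] tw [-0.0027, 0.0005, -0.0014] rows 3.5042893514702653 0.038214173273139244
```

move_arm --linear '[[0.02, 0.07, 0.23], [0.02, 0.07, 0.23], [0.02, 0.43, 0.23], [0.02, 0.43, 0.23], [0.02, 0.43, 0.23], [0.02, 0.43, 0.23], [0.02, 0.43, 0.19], [0.02, 0.43, 0.15], [0.02, 0.43, 0.11], [0.02, 0.43, 0.08], [0.02, 0.43, 0.06], [0.02, 0.43, 0.05]]' --twist '[[0, 0, 0], [0, 0, 0], [0, 0, 0], [0, 0, 0], [0, 0, 0], [0, 0, 0], [0, 0, 0], [0, 0, 0], [0, 0, 0], [0, 0, 0], [0, 0, 0], [0, 0, 0]]' --hand '[-1, -1, -1, -1, -1, -1, -1, -1, -1, -1, -1, -1]'

```text
time: 2.52
tool_pos: [551.8, 87.2, 43.5]
tcp_rot: [-89.7, -0.1, -13.5]
ft_force: [0.8, 2.1, 1.9]
finger_gap: 0.1
```

move_arm --linear '[[0, 0, -0.01], [0, 0, -0.015], [0, 0, -0.02], [0, 0, -0.025], [0, 0, -0.025]]' --twist '[[0, 0, 0], [0, 0, 0], [0, 0, 0], [0, 0, 0], [0, 0, 0]]' --hand '[-1, -1, -1, -1, -1]'

```text
time: 2.93
tool_pos: [550.4, 80.1, 43.7]
tcp_rot: [-89.7, -0.1, -13.5]
ft_force: [1.9, 3.1, 1.6]
finger_gap: 0.2
```

move_arm --linear '[[0, 0, -0.006], [0, 0, -0.012], [0, 0, -0.018], [0, 0, -0.022], [0, 0, -0.022]]' --twist '[[0, 0, 0], [0, 0, 0], [0, 0, 0], [0, 0, 0], [0, 0, 0]]' --hand '[-1, -1, -1, -1, -1]'

```text
time: 3.35
tool_pos: [550.3, 79.8, 43.9]
tcp_rot: [-89.1, -0.2, -13.5]
ft_force: [9.8, 31.3, -6.4]
finger_gap: -0.1
```

The blade is against its stop: about 32 N and no further motion. Next I back off, rise, and work out the spring's line.

move_arm --linear '[[0, 0, 0.06], [0, 0, 0.06], [0, -0.15, 0.06], [0, -0.3, 0.06], [0, -0.4, 0.15], [0, -0.4, 0.3], [0, -0.4, 0.4], [0, -0.4, 0.4]]' --twist '[[0, 0, 0], [0, 0, 0], [0, 0, 0], [0, 0, 0], [0, -0.1, 0], [0, -0.2, 0], [0, -0.3, 0], [0, -0.4, 0]]' --hand '[-1, -1, -1, -1, 1, 1, 1, 1]'

```text
time: 4.02
tool_pos: [578.3, 199.9, 167.0]
tcp_rot: [-89.2, -0.8, 15.7]
ft_force: [1.1, 0.6, -0.6]
finger_gap: 48.2
```

```bash
python3 - <<'E'
from h import *
from bench import r
t=load("top0");s=load("side0")
# spring silhouette line: yellow (shank) + coil, pixels differing from table, top & side, weighted line fit on ray-plane points
for n,S,box in(("top",t,(135,185,195,225)),("side",s,(205,255,245,330))):
    u0,v0,u1,v1=box; f=S["frame"].astype(int); sub=f[v0:v1,u0:u1]; h=cv2.cvtColor(S["frame"],cv2.COLOR_RGB2HSV)[v0:v1,u0:u1]
    C=cloud(S)[v0:v1,u0:u1]; k=(C[...,2]>22)&(C[...,2]<45)
    q=C[k]; print(n,k.sum(),cv2.minAreaRect(q[:,:2].astype(np.float32)), q[:,2].max())
    l=cv2.fitLine(q[:,:2].astype(np.float32),cv2.DIST_HUBER,0,.01,.01).ravel(); print("  line",np.degrees(np.arctan2(l[1],l[0])),l[2:])
m=lambda x,y:(135+x/6-.4,185+(y-360)/6-.4)
E,K=ray(t,*m(280,438),27),ray(t,*m(70,535),27); print("top man eye",E,"coil end",K,np.hypot(*(E-K)[:2]),np.degrees(np.arctan2(*(E-K)[1::-1])), "Hk",ray(t,*m(50,548),24))
n=lambda x,y:(205+(x-500)/7.5-.4,250+y/7.5-.4)
E,K=ray(s,*n(636,135),27),ray(s,*n(638,450),27); print("side man eye",E,"coil end",K,np.hypot(*(E-K)[:2]),np.degrees(np.arctan2(*(E-K)[1::-1])))
S=r.snapshot("top");np.savez("pics/top1.npz",**S);print(r.sense()["time"])
a=crop(S,135,180,195,225,6,"x");a=crop(S,215,155,330,250,6,"c5")
E
```

```text
top 280 ((512.6423950195312, 310.4389953613281), (44.09125518798828, 158.99476623535156), 24.009187698364258) 44.896556569998566
  line -63.968864 [511.81656 312.57657]
side 420 ((510.9766845703125, 315.0357666015625), (41.802066802978516, 159.11859130859375), 26.04810333251953) 38.61322613176674
  line -64.39429 [508.14606 320.45483]
top man eye [538.62374771 254.8749653   27.        ] coil end [482.33999895 368.73090659  27.        ] 127.00801448387159 -63.69488903116593 Hk [474.94165938 380.23576339  24.        ]
side man eye [540.38875186 255.56441009  27.        ] coil end [485.53106426 368.42650254  27.        ] 125.48791894741197 -64.0774923307928
4.0667
```

```bash
python3 -c "
from h import *
to([491.5,353.4,90],26);to([491.5,353.4,9],26)"
```

```text
lin [-0.1313, 0.2579, 0.5766] tw [-0.0067, -0.1075, 0.0074] rows 4.641227876391897 1.3576794530866791
lin [-0.1342, 0.5279, 0.5735] tw [-0.0067, -0.1075, 0.0074] rows 5.689977054526218 1.3576794530866791
```

View pics/c5.png

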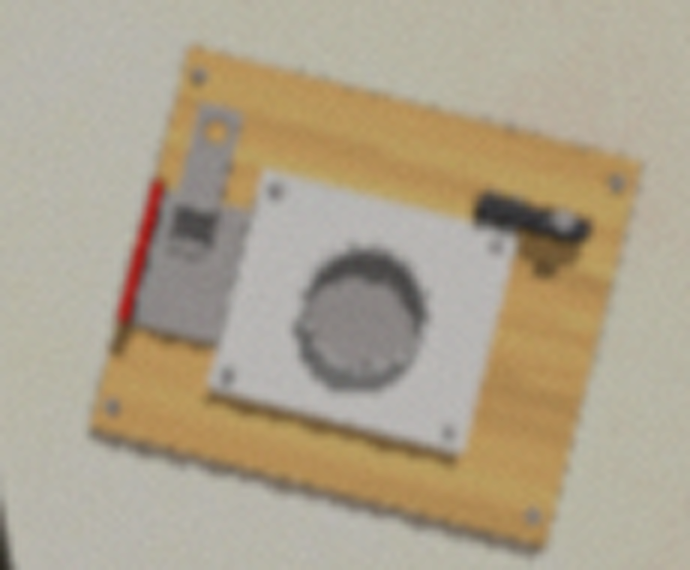

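The crop shows the blade shut: the collar opening is filled, the hole is at (216,131) and the post head at (567,222).

move_arm --linear '[[-0.13, 0.26, 0.57], [-0.13, 0.26, 0.57], [-0.13, 0.26, 0.57], [-0.13, 0.26, 0.57], [-0.13, 0.26, 0.57], [-0.13, 0.26, 0.57]]' --twist '[[-0.007, -0.107, 0.007], [-0.007, -0.107, 0.007], [-0.007, -0.107, 0.007], [-0.007, -0.107, 0.007], [-0.007, -0.107, 0.007], [-0.007, -0.107, 0.007]]' --hand '[1, 1, 1, 1, 1, 1]'

```text
time: 4.57
tool_pos: [487.5, 353.3, 85.2]
tcp_rot: [-90.0, 0.4, 26.0]
ft_force: [-0.1, -1.2, -0.5]
finger_gap: 85.8
```

```bash
python3 -c "
from h import *
to([491.5,353.4,9],26)
t=load('top1');H=ray(t,250.6,176.4,66);P=ray(t,309.1,191.6,76);print(H,P,np.hypot(*(P-H)[:2]),np.degrees(np.arctan2(*(P-H)[1::-1])))"
```

```text
lin [0.0137, 0.2538, -0.0053] tw [0.0002, -0.0002, -0.0041] rows 1.8286610721832095 0.05126142954086856
[610.7375426   26.50486889  66.        ] [ 565.57076649 -161.74329665   76.        ] 193.5908300808941 -103.49205427272494
```

move_arm --linear '[[0.014, 0.12, -0.005], [0.014, 0.2, -0.005], [0.014, 0.254, -0.005], [0.014, 0.254, -0.005], [0.014, 0.254, -0.005]]' --twist '[[0, 0, 0], [0, 0, 0], [0, 0, 0], [0, 0, 0], [0, 0, 0]]' --hand '[1, 1, 1, 1, 0]'

```text
time: 4.98
tool_pos: [490.8, 351.7, 7.7]
tcp_rot: [-90.1, 0.6, 25.8]
ft_force: [0.3, 0.4, 0.1]
finger_gap: 75.4
```

move_arm --linear '[[0, 0, 0], [0, 0, 0], [0, 0, 0], [0, 0, 0], [0, 0, 0], [0, 0, 0], [0, 0, 0], [0, 0, 0]]' --twist '[[0, 0, 0], [0, 0, 0], [0, 0, 0], [0, 0, 0], [0, 0, 0], [0, 0, 0], [0, 0, 0], [0, 0, 0]]' --hand '[-1, -1, -1, -1, -1, -1, -1, -1]' --force 70

```text
time: 5.65
tool_pos: [491.6, 352.1, 8.6]
tcp_rot: [-90.1, 0.5, 25.8]
ft_force: [1.9, 0.7, 4.5]
finger_gap: 14.1
```

move_arm --linear '[[0, -0.05, 0], [0, -0.1, 0], [0, -0.2, 0], [0, -0.3, 0], [0, -0.37, 0], [0, -0.37, 0], [0, -0.37, 0]]' --twist '[[0, 0, 0], [0, 0, 0], [0, 0, 0], [0, 0, 0], [0, 0, 0], [0, 0, 0], [0, 0, 0]]' --hand '[-1, -1, -1, -1, -1, -1, -1]'

```text
time: 6.23
tool_pos: [492.9, 353.1, 120.6]
tcp_rot: [-90.1, 0.3, 25.8]
ft_force: [0.7, 0.1, -1.4]
finger_gap: 14.1
```

```bash
python3 - <<'E'
from h import *
from bench import r
st=r.sense();print(st["tool_pos"],st["tcp_rot"],st["finger_gap"],st["ft_force"])
W=[]
for n in("top","side"):
    S=r.snapshot(n);np.savez(f"pics/{n}2.npz",**S); g=st["tool_pos"]+[30,-40,0]
    u,v=px(S,g).astype(int); print(n,u,v,px(S,st["tool_pos"]+[0,0,19]))
    W.append(crop(S,u-35,v-40,u+35,v+40,5,"x"))
cv2.imwrite("pics/m2.png",np.hstack(W))
to([610,27,130],-13.5)
E
```

```text
[492.87025061 353.1122386  120.61449472] [-90.05324777   0.34204122  25.84767858] 14.060874116211343 [ 0.66958463  0.05612565 -1.429172  ]
top 157 200 [142.44937874 209.80275308]
side 216 265 [219.52424943 277.73628264]
lin [-0.1162, -0.0385, -1.1478] tw [0.0033, 0.4372, -0.0065] rows 8.304255931453776 5.495988313226457
```

View pics/m2.png

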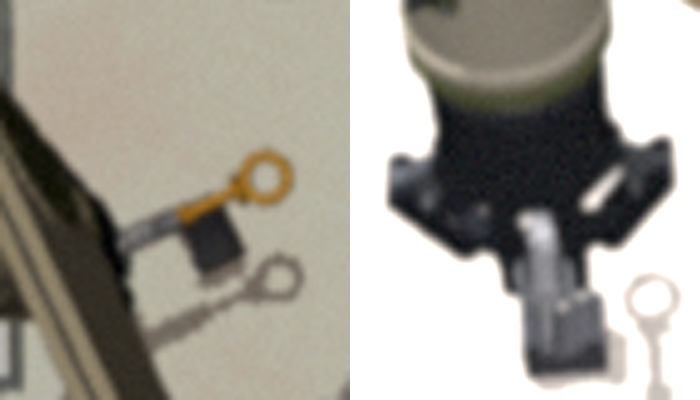

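The top crop shows the spring gripped with its eye at (268,178), and the V-block left behind on the table. I check its pose in the grip and plan the insertion.

```bash
python3 - <<'E'
from h import *
t=load("top2");s=load("side2")
g=np.array([492.3,352.8,139.6])
for z in(120,130,139.6,150):
    E=ray(t,122+268/5-.4,160+178/5-.4,z); d=(E-g)[:2]; print(z,E.round(1),np.hypot(*d),np.degrees(np.arctan2(*d[::-1])))
C=cloud(t); h=cv2.cvtColor(t["frame"],cv2.COLOR_RGB2HSV); m=cv2.inRange(h,(12,110,60),(32,255,255)).astype(bool)
k=np.zeros_like(m);k[180:210,155:185]=1;k&=m; P=C[k];print(len(P),np.median(P,0)); 
d=(P-g)[:,:2]@np.array([.438,-.899]); 
for a,b in((50,75),(75,95),(95,130)): q=P[(d>a)&(d<b)]; print(a,b,len(q),np.median(q[:,2]) if len(q) else 0)
E
```

```text
120 [541.2 257.9 120. ] 106.72700322802132 -62.755950674966684
130 [540.6 256.  130. ] 108.15229282988105 -63.45724541900445
139.6 [540.1 254.3 139.6] 109.5354244806161 -64.1132247875447
150 [539.6 252.3 150. ] 111.04959777161457 -64.80532997053672
90 [530.9778103  268.69565248 142.17806906]
50 75 21 142.68394847269087
75 95 22 143.73715464145326
95 130 47 141.0573758038754
```

move_arm --linear '[[-0.1, -0.03, -0.95], [-0.1, -0.03, -0.95], [-0.1, -0.03, -0.95], [-0.1, -0.03, -0.95], [-0.1, -0.03, -0.95], [-0.1, -0.03, -0.95], [-0.1, -0.03, -0.95], [-0.1, -0.03, -0.95], [-0.1, -0.03, -0.95]]' --twist '[[0, 0.1, 0], [0, 0.2, 0], [0, 0.3, 0], [0, 0.4, 0], [0.003, 0.438, -0.006], [0.003, 0.438, -0.006], [0.003, 0.438, -0.006], [0.003, 0.438, -0.006], [0.003, 0.438, -0.006]]' --hand '[-1, -1, -1, -1, -1, -1, -1, -1, -1]'

```text
time: 7.08
tool_pos: [587.5, 80.2, 124.8]
tcp_rot: [-90.1, 0.2, -13.8]
ft_force: [-0.1, 1.3, -1.5]
finger_gap: 14.0
```

```bash
python3 -c "
from h import *
to([602.3,-6.7,86],-13.55)"
```

```text
lin [0.1176, 0.1295, -0.2694] tw [0.0012, -0.0027, -0.0028] rows 2.3107352094485916 0.05071522848273491
```

move_arm --linear '[[0.08, 0.04, -0.15], [0.117, 0.08, -0.24], [0.117, 0.12, -0.27], [0.117, 0.129, -0.27], [0.117, 0.129, -0.27], [0.117, 0.129, -0.27]]' --twist '[[0, 0, 0], [0, 0, 0], [0, 0, 0], [0, -0.002, 0], [0, -0.002, 0], [0, -0.002, 0]]' --hand '[-1, -1, -1, -1, -1, -1]'

```text
time: 7.58
tool_pos: [601.2, -5.0, 85.2]
tcp_rot: [-90.1, 0.4, -13.5]
ft_force: [-0.4, 0.0, -1.3]
finger_gap: 13.6
```

```bash
python3 - <<'E'
from h import *
from bench import r
st=r.sense();print(st["tool_pos"],st["tcp_rot"])
W=[]
for n in("top","side"):
    S=r.snapshot(n);np.savez(f"pics/{n}3.npz",**S)
    u,v=px(S,[610,26,75]).astype(int); print(n,u,v)
    W.append(crop(S,u-25,v-25,u+25,v+25,8,"x"))
cv2.imwrite("pics/m3.png",np.hstack(W))
E
```

```text
[601.15701809  -5.04783113  85.18036978] [-90.0836048    0.3805212  -13.54481071]
top 250 176
side 233 193
```

View pics/m3.png

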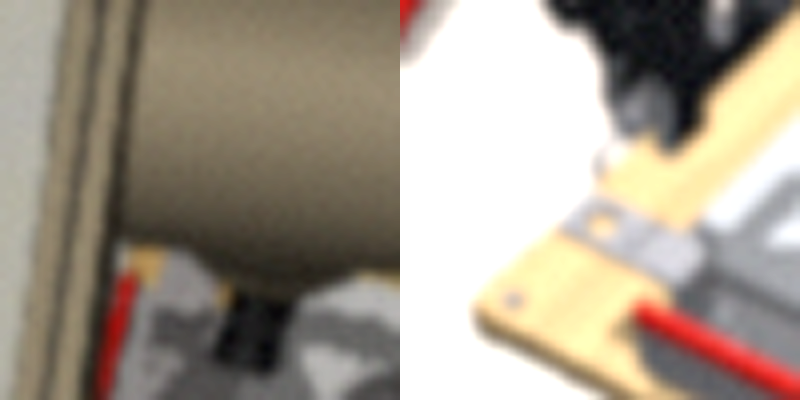

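In the side crop the hole is at (602,223) and the faint hook at about (605,145–185), above it. I compare that with the projections.

```bash
python3 - <<'E'
from h import *
s=load("side3"); g=np.array([601.2,-5.0,104.2]); ex=np.array([-.2334,-.9724,0])
f=lambda X:((px(s,X)-[208,168]+.4)*8+[400,0]).round()
pin=g-35.5*ex
for n,X in(("coil end",g-17.5*ex),("pin top",pin),("pin bottom",pin-[0,0,15.5]),("hole est",[610.1,25.9,66]),("hole est2",[610.7,26.5,66])): print(n,f(X))
h=ray(s,208+202/8-.4,168+223/8-.4,66);print("hole by side",h)
im=s["frame"][180:200,225:245].astype(int); print(im[:12].sum(2))
E
```

```text
coil end [630. 127.]
pin top [601. 154.]
pin bottom [603. 184.]
hole est [609. 220.]
hole est2 [607. 221.]
hole by side [612.00062098  28.17811444  66.        ]
[[539 546 542 543 546 552 544 486 346 207 178 206 231 222 188 175 148  88
   35  45]
 [537 543 545 545 544 551 548 513 412 271 223 255 265 232 193 184 161  98
   34  50]
 [543 543 541 545 546 548 554 538 473 342 258 261 269 234 194 181 169 106
   42  61]
 [544 545 542 547 545 546 554 550 497 385 278 238 236 231 210 195 169 104
   39  73]
 [548 552 547 542 546 550 548 546 509 422 326 255 251 269 254 215 167 103
   83 157]
 [546 548 549 551 549 545 546 530 497 447 407 360 339 344 310 236 168 138
  182 271]
 [549 546 547 546 547 543 527 490 463 476 478 442 419 411 364 285 223 225
  296 377]
 [547 547 550 546 549 547 511 444 444 488 495 469 452 444 418 360 323 332
  382 432]
 [548 553 550 547 549 540 495 413 419 468 474 457 456 455 446 428 408 416
  440 452]
 [560 551 550 552 551 549 494 411 399 440 452 453 451 456 456 456 454 450
  451 441]
 [553 548 553 554 556 547 513 435 408 437 448 448 456 456 457 457 453 455
  446 435]
 [547 551 547 553 546 540 499 453 436 439 455 457 454 458 457 457 448 438
  430 430]]
```

```bash
python3 -c "
from h import *
to([603,-5.8,68],-13.5);to([603,-5.8,54],-13.5)"
```

```text
lin [0.0031, 0.0622, -0.0018] tw [0.0008, -0.0, -0.0024] rows 0.44807813469730684 0.0325642993693699
lin [0.0032, 0.1088, -0.0017] tw [0.0008, -0.0, -0.0024] rows 0.7835244137422555 0.0325642993693699
```

move_arm --linear '[[0.003, 0.03, -0.002], [0.003, 0.06, -0.002], [0.003, 0.08, -0.002], [0.003, 0.095, -0.002], [0.003, 0.105, -0.002], [0.003, 0.105, -0.002]]' --twist '[[0, 0, 0], [0, 0, 0], [0, 0, 0], [0, 0, 0], [0, 0, 0], [0, 0, 0]]' --hand '[-1, -1, -1, -1, -1, -1]'

```text
time: 8.18
tool_pos: [602.1, -5.8, 53.9]
tcp_rot: [-90.1, 0.3, -13.5]
ft_force: [-0.2, -1.3, -2.1]
finger_gap: 13.9
```

The foot is below the plate top with no contact force, so it is in the hole. I continue down to seat it.

move_arm --linear '[[0, 0.008, 0], [0, 0.013, 0], [0, 0.016, 0], [0, 0.016, 0]]' --twist '[[0, 0, 0], [0, 0, 0], [0, 0, 0], [0, 0, 0]]' --hand '[-1, -1, -1, -1]'

```text
time: 8.52
tool_pos: [602.1, -5.8, 49.0]
tcp_rot: [-90.1, 0.3, -13.5]
ft_force: [-0.5, 0.3, -0.7]
finger_gap: 13.9
```

move_arm --linear '[[0, 0, -0.01], [0, 0, -0.018], [0, 0, -0.024], [0, 0, -0.03], [0, 0, -0.03]]' --twist '[[0, 0, 0], [0, 0, 0], [0, 0, 0], [0, 0, 0], [0, 0, 0]]' --hand '[-1, -1, -1, -1, -1]'

```text
time: 8.93
tool_pos: [600.4, -13.6, 49.3]
tcp_rot: [-90.0, 0.3, -13.5]
ft_force: [1.7, 6.4, -2.1]
finger_gap: 13.7
```

The pin is engaged with 6.6 N at gate x ≈ -96, as expected. I relax slightly, tilt down 5° about the pin, and release.

move_arm --linear '[[0, 0.003, 0.006], [0, 0.007, 0.01], [0, 0.012, 0.012], [0, 0.012, 0.012], [0, 0.012, 0.012]]' --twist '[[0.014, 0, 0], [0.028, 0, 0], [0.045, 0, 0], [0.055, 0, 0], [0.055, 0, 0]]' --hand '[-1, -1, -1, -1, -1]'

```text
time: 9.35
tool_pos: [601.8, -10.9, 46.4]
tcp_rot: [-84.9, 0.2, -13.6]
ft_force: [0.2, 1.7, 2.9]
finger_gap: 14.0
```

move_arm --linear '[[0, 0, 0], [0, 0, 0], [0, 0, 0], [0, 0, 0], [0, 0, 0], [0, 0, 0]]' --twist '[[0, 0, 0], [0, 0, 0], [0, 0, 0], [0, 0, 0], [0, 0, 0], [0, 0, 0]]' --hand '[-0.4, -0.3, -0.3, -0.3, -0.3, -0.3]'

```text
time: 9.85
tool_pos: [601.7, -10.7, 46.3]
tcp_rot: [-84.9, 0.2, -13.6]
ft_force: [-0.3, -0.2, -0.1]
finger_gap: 30.1
```

move_arm --linear '[[0, -0.08, 0], [0, -0.2, 0], [0, -0.33, 0], [0, -0.4, 0], [0, -0.4, 0.05], [0, -0.4, 0.05]]' --twist '[[0, 0, 0], [0, 0, 0], [0, 0, 0], [0, 0, 0], [0, 0, 0], [0, 0, 0]]' --hand '[-0.3, -0.3, -0.3, -0.3, -0.3, -0.3]'

```text
time: 10.35
tool_pos: [605.1, -5.4, 170.2]
tcp_rot: [-84.9, -0.1, -13.5]
ft_force: [-0.3, -0.3, -0.3]
finger_gap: 29.8
```

```bash
python3 - <<'E'
from h import *
from bench import r
W=[]
for n in("top","side"):
    S=r.snapshot(n);np.savez(f"pics/{n}4.npz",**S)
    u,v=px(S,[590,-60,60]).astype(int); print(n,u,v)
    W.append(crop(S,u-50,v-40,u+50,v+40,4,"x"))
cv2.imwrite("pics/m4.png",cv2.resize(np.hstack(W),None,fx=1,fy=1))
E
```

```text
top 277 183
side 250 180
```

View pics/m4.png

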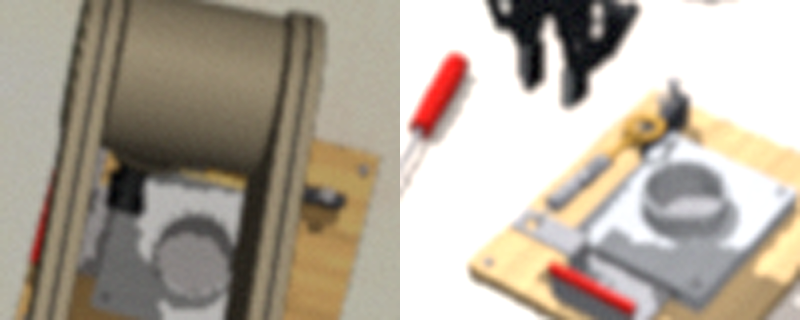

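The side crop shows the spring hooked in the bracket at about (535,215). It slopes down with its eye at (645,128), just short of the post at (675,95). Next I check the eye position and the shank line.

```bash
python3 - <<'E'
from h import *
s=load("side4"); O=np.array([516.5,-55.5]);ex=np.array([-.2334,-.9724]);ey=np.array([.9724,-.2334])
E=ray(s,260.9,171.6,54.5); print("eye gate",(E[:2]-O)@ex,(E[:2]-O)@ey)
for n,X,z in(("hook corner/coil end",(548,205),66),("shank mid",(620,151),57.5)):
    p=ray(s,200+(X[0]-400)/4-.4,140+X[1]/4-.4,z);print(n,(p[:2]-O)@ex,(p[:2]-O)@ey)
gx,gy,a=13,72,5; z=67.5-(gx+97)*np.sin(np.radians(a))
# TCP 16 mm below axis along tilted tool axis
def tcp(gx,z,a,dep=17):
    q=O+gx*ex+gy*ey; t=np.radians(a); q=q-dep*np.sin(t)*ex; return [*q,z-dep*np.cos(t)]
print(gx,z)
to(tcp(gx,z+60,5),-13.5,roll=-85); to(tcp(gx,z,5),-13.5,roll=-85); print(tcp(gx,z,5))
E
```

```text
eye gate 46.34077851168722 74.18828026370974
hook corner/coil end -80.94801302898779 76.37495958297438
shank mid 8.918844037093361 72.71067870930396
13 57.9128682977576
lin [-0.0004, 0.1946, -0.2832] tw [-0.0004, -0.0003, -0.0029] rows 2.471975427791369 0.03746930259768648
lin [0.0005, 0.3939, -0.3007] tw [-0.0004, -0.0003, -0.0029] rows 3.5650689686662105 0.03746930259768648
[np.float64(583.8244165560741), np.float64(-83.50524584778701), np.float64(40.977558430197924)]
```

move_arm --linear '[[0, 0.05, -0.14], [0, 0.12, -0.28], [0, 0.19, -0.283], [0, 0.27, -0.29], [0, 0.34, -0.295], [0, 0.38, -0.3], [0, 0.394, -0.3], [0, 0.394, -0.3], [0, 0.394, -0.3]]' --twist '[[0, 0, 0], [0, 0, 0], [0, 0, 0], [0, 0, 0], [0, 0, 0], [0, 0, 0], [0, 0, 0], [0, 0, 0], [0, 0, 0]]' --hand '[-0.3, -0.3, -0.3, -0.3, -0.3, -0.3, -0.3, -0.3, -0.3]'

```text
time: 11.2
tool_pos: [584.1, -83.3, 41.5]
tcp_rot: [-85.0, 0.2, -13.5]
ft_force: [-0.3, 0.6, 0.8]
finger_gap: 29.9
```

move_arm --linear '[[0, 0, 0], [0, 0, 0], [0, 0, 0], [0, 0, 0], [0, 0, 0], [0, 0, 0]]' --twist '[[0, 0, 0], [0, 0, 0], [0, 0, 0], [0, 0, 0], [0, 0, 0], [0, 0, 0]]' --hand '[-1, -1, -1, -1, -1, -1]' --force 90

```text
time: 11.7
tool_pos: [585.5, -83.5, 43.4]
tcp_rot: [-85.0, 0.1, -13.5]
ft_force: [-0.5, 0.4, 7.5]
finger_gap: 4.3
```

```bash
cat > way.py <<'E'
from h import *
from bench import r
O=np.array([516.5,-55.5]);ex=np.array([-.2334,-.9724]);ey=np.array([.9724,-.2334])
def pose(phi,D,gy,dep,zp=67.5,xp=-96):
    f=np.radians(phi); gx=xp+D*np.cos(f)+dep*np.sin(f); z=zp+D*np.sin(f)-dep*np.cos(f)
    return [*(O+gx*ex+gy*ey),z]
def go(st,*rows,dep=17):
    g=st["tool_pos"][:2]-O; print("gate x,y,z",g@ex,g@ey,st["tool_pos"][2],"F",st["ft_force"].round(1),"gap",st["finger_gap"],"rot",st["tcp_rot"].round(1))
    for w in rows: print(w); to(pose(*w,dep),-13.5,roll=-90-w[0],st=st)
E
python3 - <<'E'
from way import *
go(r.sense(),(-5,112,73),(-5,115,73),(-2,116,72.8),(5,116,72.5),(5,135,72.3),(5,155.4,72))
E
```

```text
gate x,y,z 11.11070598322598 73.60146297163074 43.38839037305273 F [-0.5  0.4  7.5] gap 4.274281952675414 rot [-85.    0.1 -13.5]
(-5, 112, 73)
lin [-0.002, 0.0077, -0.0107] tw [-0.0004, 0.0002, -0.0008] rows 0.0957231275408728 0.011252118931018597
(-5, 115, 73)
lin [-0.002, 0.0077, -0.0207] tw [-0.0004, 0.0002, -0.0008] rows 0.1592681584342889 0.011252118931018597
(-2, 116, 72.8)
lin [-0.0027, -0.0126, -0.0264] tw [-0.0337, 0.0002, -0.0008] rows 0.2114540612816531 0.4243025976660429
(5, 116, 72.5)
lin [-0.0037, -0.0603, -0.0279] tw [-0.1115, 0.0003, -0.0007] rows 0.47879611069343564 1.4018742500047099
(5, 135, 72.3)
lin [-0.0044, -0.0713, -0.0903] tw [-0.1115, 0.0003, -0.0007] rows 0.828395008285904 1.4018742500047099
(5, 155.4, 72)
lin [-0.0055, -0.0832, -0.1572] tw [-0.1115, 0.0003, -0.0007] rows 1.280371370332673 1.4018742500047099
```

move_arm --linear '[[0, 0, -0.01], [0, 0, -0.02], [0, -0.003, -0.025], [0, -0.003, -0.025]]' --twist '[[0, 0, 0], [0, 0, 0], [0, 0, 0], [0, 0, 0]]' --hand '[-1, -1, -1, -1]'

```text
time: 12.03
tool_pos: [583.6, -91.0, 43.6]
tcp_rot: [-85.0, 0.1, -13.5]
ft_force: [1.0, 1.8, -1.3]
finger_gap: 4.8
```

```bash
python3 - <<'E'
from way import *
go(r.sense(),(-5,118,73),(-2,118,72.8),(1.5,118,72.6),(5,118,72.5),dep=15)
S=r.snapshot("side");np.savez("pics/side5.npz",**S)
u,v=px(S,[590,-60,60]).astype(int);crop(S,u-40,v-40,u+40,v+40,7,"c6");print(u,v)
E
```

```text
gate x,y,z 18.89902012902344 73.570736045108 43.58987712360582 F [ 1.   1.8 -1.3] gap 4.761246034947919 rot [-85.    0.1 -13.5]
(-5, 118, 73)
lin [-0.0019, 0.004, -0.0049] tw [-0.0005, 0.0, -0.0008] rows 0.04716081079774421 0.01153429528954622
(-2, 118, 72.8)
lin [-0.0026, -0.0167, -0.0069] tw [-0.0338, 0.0, -0.0008] rows 0.13117836775215388 0.4252313789011987
(1.5, 118, 72.6)
lin [-0.0033, -0.0409, -0.008] tw [-0.0727, 0.0, -0.0008] rows 0.3004465844447933 0.9139980840004558
(5, 118, 72.5)
lin [-0.0036, -0.0651, -0.0075] tw [-0.1116, 0.0001, -0.0008] rows 0.4720300090831275 1.4028066585955334
250 180
```

View pics/c6.png

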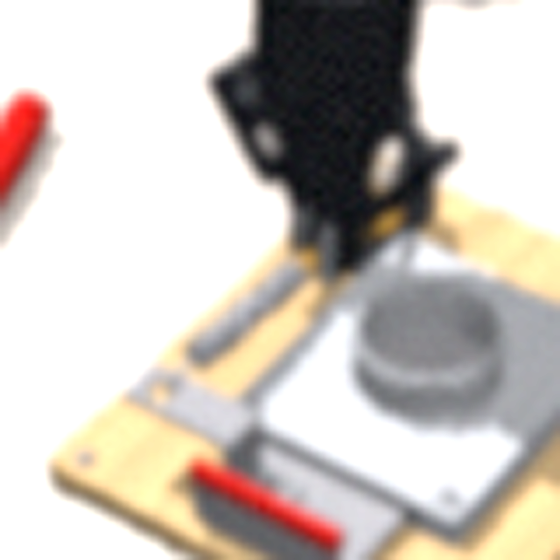

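The crop shows the shank gripped and the coil taut to the bracket hole. The 2 N pull matches the spring's preload, so the hook holds. Next I raise the eye about the pin.

move_arm --linear '[[-0.002, -0.008, -0.006], [-0.003, -0.02, -0.008], [-0.003, -0.041, -0.008], [-0.004, -0.055, -0.008], [-0.004, -0.065, -0.008], [-0.004, -0.065, -0.008], [-0.004, -0.065, -0.008]]' --twist '[[-0.017, 0, 0], [-0.036, 0, 0], [-0.073, 0, 0], [-0.095, 0, 0], [-0.111, 0, 0], [-0.111, 0, 0], [-0.111, 0, 0]]' --hand '[-1, -1, -1, -1, -1, -1, -1]'

```text
time: 12.67
tool_pos: [581.8, -94.1, 62.6]
tcp_rot: [-94.9, 0.1, -13.4]
ft_force: [2.1, 1.2, -0.9]
finger_gap: 4.8
```

```bash
python3 - <<'E'
from way import *
go(r.sense(),(5,118,72.4),(5,130,72.3),(5,145,72.1),(5,155.4,72),dep=15)
E
```

```text
gate x,y,z 22.26760807020229 72.46761393370235 62.609591576493855 F [ 2.1  1.2 -0.9] gap 4.7742653119469 rot [-94.9   0.1 -13.4]
(5, 118, 72.4)
lin [-0.0002, -0.0006, -0.002] tw [-0.0012, 0.0007, -0.0006] rows 0.015315837918869557 0.018710055809279456
(5, 130, 72.3)
lin [-0.0006, -0.0007, -0.042] tw [-0.0012, 0.0007, -0.0006] rows 0.30244792680071136 0.018710055809279456
(5, 145, 72.1)
lin [-0.0013, -0.0008, -0.092] tw [-0.0012, 0.0007, -0.0006] rows 0.6621821574022068 0.018710055809279456
(5, 155.4, 72)
lin [-0.0017, -0.0008, -0.1267] tw [-0.0012, 0.0007, -0.0006] rows 0.9115937850452224 0.018710055809279456
```

move_arm --linear '[[0, -0.001, -0.015], [0, -0.001, -0.03], [0, -0.001, -0.042], [0, -0.001, -0.042]]' --twist '[[0, 0, 0], [0, 0, 0], [0, 0, 0], [0, 0, 0]]' --hand '[-1, -1, -1, -1]'

```text
time: 13.0
tool_pos: [578.4, -107.3, 63.8]
tcp_rot: [-94.9, 0.1, -13.5]
ft_force: [1.6, 3.5, -0.3]
finger_gap: 4.5
```

```bash
python3 - <<'E'
from way import *
go(r.sense(),(5,145,72.1),(5,155.4,72),dep=15)
W=[]
for n in("top","side"):
    S=r.snapshot(n);np.savez(f"pics/{n}6.npz",**S)
    u,v=px(S,[570,-140,70]).astype(int);W.append(crop(S,u-25,v-25,u+25,v+25,8,"x"));print(n,u,v)
    h=cv2.cvtColor(S["frame"],cv2.COLOR_RGB2HSV); m=cv2.inRange(h,(12,150,60),(30,255,255)).astype(bool); C=cloud(S); k=m&(C[...,2]>60)&(C[...,2]<110)&(np.abs(C[...,0]-570)<60)&(np.abs(C[...,1]+120)<60); P=C[k]
    if len(P): g=P[:,:2]-O; print(len(P),"gx",np.percentile(g@ex,[5,50,95]),"gy",np.percentile(g@ey,[5,50,95]),"z",np.percentile(P[:,2],[5,50,95]))
cv2.imwrite("pics/m5.png",np.hstack(W))
E
```

```text
gate x,y,z 35.938843831781995 72.29617076170018 63.785213130913924 F [ 1.6  3.5 -0.3] gap 4.548985446521502 rot [-94.9   0.1 -13.5]
(5, 145, 72.1)
lin [-0.0006, -0.0008, -0.0463] tw [-0.0014, -0.0001, -0.0009] rows 0.3331262561930028 0.020976936362111447
(5, 155.4, 72)
lin [-0.001, -0.0008, -0.081] tw [-0.0014, -0.0001, -0.0009] rows 0.5825268076914285 0.020976936362111447
top 302 190
side 265 164
```

View pics/m5.png

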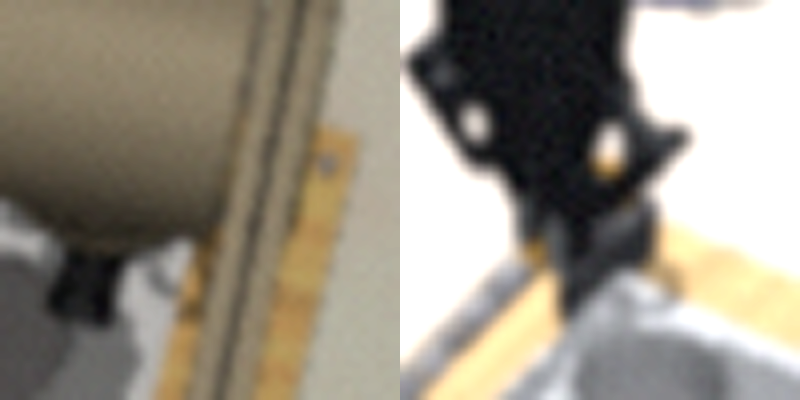

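The eye itself is hidden, but the pull of 3.8 N matches a stretch of 19–20 mm. I raise the angle to 6° for clearance while crossing.

```bash
python3 - <<'E'
from way import *
go(r.sense(),(6,131,72),(6,145,72),(6,155.8,72),dep=15)
E
```

```text
gate x,y,z 35.26567827671464 72.31053077182155 63.82034291147376 F [ 1.2  3.8 -1.3] gap 4.648982666884487 rot [-94.9   0.1 -13.5]
(6, 131, 72)
lin [-0.001, -0.008, -0.0026] tw [-0.0126, 0.0001, -0.0009] rows 0.060976386243415184 0.15818865065366602
(6, 145, 72)
lin [-0.001, -0.0089, -0.0493] tw [-0.0126, 0.0001, -0.0009] rows 0.36049072406901833 0.15818865065366602
(6, 155.8, 72)
lin [-0.001, -0.0096, -0.0853] tw [-0.0126, 0.0001, -0.0009] rows 0.6175517543462511 0.15818865065366602
```

move_arm --linear '[[-0.001, -0.008, -0.003], [-0.001, -0.008, -0.02], [-0.001, -0.009, -0.035], [-0.001, -0.009, -0.05], [-0.001, -0.01, -0.065], [-0.001, -0.01, -0.078], [-0.001, -0.01, -0.085], [-0.001, -0.01, -0.085]]' --twist '[[-0.0126, 0, 0], [-0.0126, 0, 0], [-0.0126, 0, 0], [-0.0126, 0, 0], [-0.0126, 0, 0], [-0.0126, 0, 0], [-0.0126, 0, 0], [-0.0126, 0, 0]]' --hand '[-1, -1, -1, -1, -1, -1, -1, -1]'

```text
time: 13.77
tool_pos: [572.3, -130.8, 69.0]
tcp_rot: [-96.0, 0.1, -13.5]
ft_force: [2.4, 6.3, -1.4]
finger_gap: 4.5
```

```bash
python3 - <<'E'
from way import *
go(r.sense(),(4,154.8,72),(2,154.7,72),(0,154.7,72),(-0.5,154.7,72),dep=15)
S=r.snapshot("side");np.savez("pics/side7.npz",**S)
s=r.snapshot("top");np.savez("pics/top7.npz",**s)
u,v=px(S,[565,-160,78]).astype(int);a=crop(S,u-25,v-25,u+25,v+25,8,"x");print(u,v)
u,v=px(s,[565,-160,78]).astype(int);b=crop(s,u-25,v-25,u+25,v+25,8,"x");print(u,v)
cv2.imwrite("pics/m6.png",np.hstack([b,a]))
E
```

```text
gate x,y,z 60.230043114115155 71.87035374451483 68.97906534252765 F [ 2.4  6.3 -1.4] gap 4.533878448985011 rot [-96.    0.1 -13.5]
(4, 154.8, 72)
lin [0.0005, 0.0184, 0.0045] tw [0.0221, -0.0, -0.001] rows 0.13660683586430106 0.27800075819331227
(2, 154.7, 72)
lin [0.0005, 0.0363, 0.0075] tw [0.0443, -0.0, -0.001] rows 0.2668137587220573 0.5571759096089823
(0, 154.7, 72)
lin [0.0005, 0.0541, 0.0108] tw [0.0665, -0.0001, -0.001] rows 0.3968889071511337 0.8364541786714987
(-0.5, 154.7, 72)
lin [0.0005, 0.0585, 0.0117] tw [0.0721, -0.0001, -0.001] rows 0.4294129659049425 0.9062786874252169
269 159
308 191
```

View pics/m6.png

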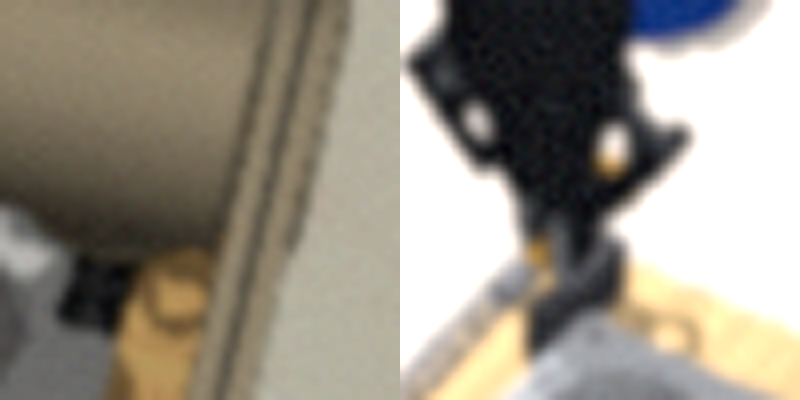

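The pull is now 6.7 N, which means about 44 mm of stretch and puts the eye at gate x ≈ 91, over the post. I lower it while watching the vertical force.

move_arm --linear '[[0, 0.009, 0.002], [0, 0.018, 0.004], [0, 0.027, 0.006], [0, 0.036, 0.007], [0, 0.036, 0.007]]' --twist '[[0.011, 0, 0], [0.022, 0, 0], [0.033, 0, 0], [0.044, 0, 0], [0.044, 0, 0]]' --hand '[-1, -1, -1, -1, -1]'

```text
time: 14.28
tool_pos: [572.5, -128.9, 57.5]
tcp_rot: [-91.9, 0.1, -13.5]
ft_force: [4.2, 6.5, -1.4]
finger_gap: 4.8
```

move_arm --linear '[[0, 0.009, 0.002], [0, 0.018, 0.004], [0, 0.023, 0.005], [0, 0.023, 0.005]]' --twist '[[0.011, 0, 0], [0.022, 0, 0], [0.028, 0, 0], [0.028, 0, 0]]' --hand '[-1, -1, -1, -1]'

```text
time: 14.62
tool_pos: [572.9, -127.2, 51.5]
tcp_rot: [-89.3, 0.1, -13.5]
ft_force: [-0.2, 7.9, 5.4]
finger_gap: 4.4
```

The upward force comes from the fingertips meeting the bar, which is under them at z 51. I raise a little and let the eye back against the post.

move_arm --linear '[[0, -0.005, 0.004], [0, -0.005, 0.01], [0, -0.005, 0.016], [0, -0.005, 0.022], [0, -0.005, 0.026], [0, -0.005, 0.026]]' --twist '[[0, 0, 0], [0, 0, 0], [0, 0, 0], [0, 0, 0], [0, 0, 0], [0, 0, 0]]' --hand '[-1, -1, -1, -1, -1, -1]'

```text
time: 15.12
tool_pos: [574.6, -120.7, 53.2]
tcp_rot: [-89.5, 0.1, -13.5]
ft_force: [-0.6, -3.2, -1.8]
finger_gap: 5.0
```

The force has reversed, so the eye bears on the post. I open partly and retreat straight up.

move_arm --linear '[[0, 0, -0.003], [0, 0, -0.003], [0, 0, -0.003], [0, 0, -0.003], [0, 0, -0.003], [0, 0, -0.003]]' --twist '[[0, 0, 0], [0, 0, 0], [0, 0, 0], [0, 0, 0], [0, 0, 0], [0, 0, 0]]' --hand '[-0.7, -0.4, -0.3, -0.3, -0.3, -0.3]'

```text
time: 15.62
tool_pos: [574.3, -121.5, 53.2]
tcp_rot: [-89.4, 0.1, -13.5]
ft_force: [0.8, 0.7, -0.4]
finger_gap: 30.1
```

move_arm --linear '[[0, -0.05, 0], [0, -0.15, 0], [0, -0.27, 0], [0, -0.4, 0], [-0.14, -0.5, 0], [-0.28, -0.55, 0], [-0.42, -0.55, 0], [-0.5, -0.55, 0], [-0.5, -0.55, 0]]' --twist '[[0, 0, 0], [0, 0, 0], [0, 0, 0], [0, 0, 0], [0, 0, 0], [0, 0, 0], [0, 0, 0], [0, 0, 0], [0, 0, 0]]' --hand '[-0.3, -0.3, -0.3, -0.3, -0.3, -0.3, -0.3, -0.3, -0.3]'

```text
time: 16.37
tool_pos: [423.2, -86.4, 218.0]
tcp_rot: [-89.4, 0.3, -13.5]
ft_force: [0.0, 0.3, -0.1]
finger_gap: 30.1
```

```bash
python3 - <<'E'
from way import *
st=r.sense();print(st["tool_pos"],st["ft_force"])
W=[]
for n in("top","side"):
    S=r.snapshot(n);np.savez(f"pics/{n}8.npz",**S)
    u,v=px(S,[580,-70,60]).astype(int);W.append(crop(S,u-40,v-40,u+40,v+40,5,"x"));print(n,u,v)
cv2.imwrite("pics/m7.png",np.hstack(W))
E
```

```text
[423.22133519 -86.44183844 218.00344777] [ 0.00286995  0.34014785 -0.05121012]
top 280 186
side 254 179
```

View pics/m7.png

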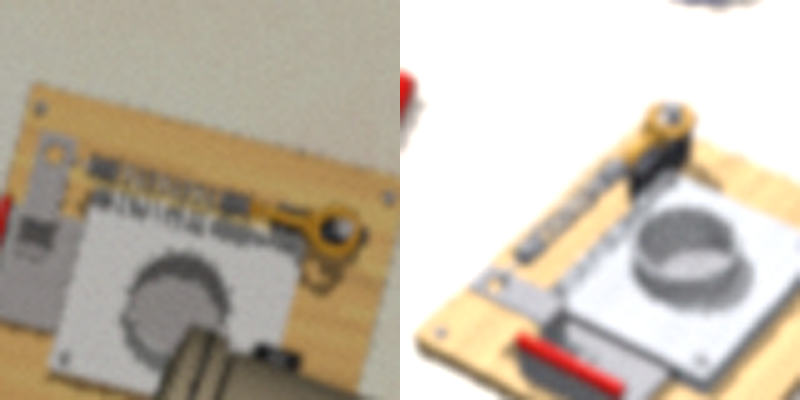

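Both crops show the eye around the post at (345,230) top and (672,115) side, with the coil stretched to the hole at (58,155). I do a last numeric check and hand in.

```bash
python3 - <<'E'
from way import *
a=load("top0");b=load("top8")
H=ray(b,240+58/5-.4,146+155/5-.4,66);P=ray(b,240+345/5-.4,146+230/5-.4,68)
for n,X in(("hole",H),("eye/post",P)): g=X[:2]-O; print(n,g@ex,g@ey)
d=cv2.absdiff(a["frame"],b["frame"]).max(2)
for n,(u0,v0,u1,v1) in dict(cup=(155,110,200,160),driver=(250,118,325,142),tape=(360,145,410,195),glue=(370,215,410,250)).items(): print(n,int((d[v0:v1,u0:u1]>40).sum()))
print(r.hand_in(),r.sense()["time"])
E
```

```text
hole -99.69808466097234 72.36799463772016
eye/post 90.96156818859443 72.81417933721471
cup 0
driver 0
tape 0
glue 0
the job is handed in; nothing more can be done
the job is handed in; nothing more can be done
```

The return spring is back on the gate and the job is handed in, at about 16.5 s of robot time. No verdict was reported.

- **Blade:** I pushed it against its stop; the force rose to about 32 N with no further motion.
- **Hook:** I took the smaller spring from the V-block and lowered its hook through the bracket hole. A gentle pull met about 6.6 N with the pin at gate x -96 mm, where it should bear.
- **Eye:** I regripped behind the collar and raised the eye about the pin. At full stretch the pull was 6.7 N. I lowered the eye over the post head and let it back until the force reversed, so it bears on the post, then let go.

**Last checks**
- The final pictures show the eye round the post and the coil stretched to the hook.
- The blade hole measured x -99.7, y 72.4 mm in the gate frame. Shut is -101, 72, so this agrees within camera error.
- The cup, tape, glue and screwdriver show no change in the top image.

**What did not go as expected**
- The fingertips touched the steel bar lightly (about 5 N) while lowering the eye.
- The finger opening read 2 to 4 mm under the known part sizes; the grip held.
- That the eye sits below the head rests on the computed height of about 68 mm and the force reversal; I did not measure it separately after letting go.

I viewed 12 pictures, two over the budget.

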